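Hold the condenser arm level over the microscope post

TASK

Pick up the small microscope's condenser arm from the bench by its balance point and keep it level, without knocking the microscope or disturbing the other things. Hold it level over the microscope so that I can wipe the post before the arm goes on: its bore lined up about 3 cm above the top of the post, its condenser straight above the round stage opening. Finish while still holding it there: do not lower it onto the post or let go.

Things in the scene. Friction and masses are not known exactly. Their poses are not given: they have to be found in the camera images.
- balance (a point): Balance point of the loose condenser arm (about 750 g), at the middle of its cream bar's section, 36 mm above the arm's underside. Axes: x along the bar from boss to condenser, z up. The bar is straight and flat-sided, 24 mm wide (y), 20 mm high, its underside 26 mm above the bench, bare from x = -107 to +31 mm. Bore axis at x = -130 mm, condenser axis at x = +60 mm. Gripped well away from here, it tends to tip
- bore (a point): Centre of the lower mouth of the upright bore (27 mm in diameter) in the round cream boss at the arm's light end, at its underside: 130 mm from the balance point along the bar, 36 mm below it. Boss 46 mm in diameter, 50 mm high, with a black clamp knob on its outer end (out to 46 mm from the bore's axis). Axes as the arm's
- lens (a point): Centre of the lower face of the condenser, the heavy cream and black drum with finned cap at the arm's other end: 60 mm from the balance point along the bar, 36 mm below it. The drum is 57 mm in diameter, 75 mm high; its underside is level with the boss's. Axes as the arm's
- post_top (a point): Centre of the top face of the microscope's upright steel post, 25 mm in diameter, about 155 mm above the bench and 85 mm above the stage. Axes: x level, from the post towards the stage opening, z up. A black stop collar 38 mm in diameter sits half-way down the post
- stage_opening (a point): Centre of the round opening of the microscope's stage, level with the stage's top, in the middle of a bright aluminium insert 110 mm in diameter; 190 mm from the post's axis along the microscope's x axis. Axes as the microscope's
- dish_mid (a point): Clear lidded culture dish, 59 mm in diameter, 16 mm high, standing on the stage over the opening; point at its centre. Leave alone
- objective_mid (a point): Spare steel objective with a blue band, 31 mm in diameter, 50 mm high, standing on the bench; point at its centre. Leave alone
- cleaner_mid (a point): Amber bottle of lens cleaner with a black cap, 40 mm in diameter, 100 mm high, standing on the bench; point half-way up. Leave alone
- slide_box_mid (a point): Blue slide box, 86 by 38 mm, 34 mm high, on the bench; point half-way up. Leave alone
- condenser_arm: The condenser arm as a solid; its origin lies at its underside, straight below the balance point; axes as the arm's
- stand: The fixed microscope: low cream housing, black stage plate 290 by 180 mm whose top is 70 mm above the bench, black and grey focus knobs on its long sides (out to 115 mm from its mid-line). Origin on the bench, on the line from post to stage opening, 130 mm from the post's axis; x runs from post to stage opening, z up

How it is judged (in metres and radians):
On the way:
1. the condenser arm is lifted clear of the bench, level, gripped at its balance point (height (world z) of each of bore, lens above 0.04 m and angle between condenser_arm's own z axis and vertical below 0.09 rad and x of the grasp point in the frame of balance between -0.02 and 0.02 m and contact force between the fingers and condenser_arm above 1 N), for 0.3 s.
At the end, for the whole second after the job is handed in: Held still in the fingers within 20 mm of the balance point, tilted under 4 degrees, bore within 8 mm of the post's axis and 15 to 50 mm above its top, condenser within 12 mm of straight above the stage opening's centre, arm not touching the microscope (horizontal distance between bore and post_top below 0.008 m and horizontal distance between lens and stage_opening below 0.012 m and z of bore in the frame of post_top between 0.015 and 0.05 m and angle between condenser_arm's own z axis and vertical below 0.07 rad and x of the grasp point in the frame of balance between -0.02 and 0.02 m and contact force between the fingers and condenser_arm above 1 N and contact force between condenser_arm and stand below 0.2 N and linear speed of condenser_arm below 0.02 m/s and angular speed of condenser_arm below 0.1 rad/s); the arm keeps its last pose, push and grip.
It fails at once if the condenser arm is tipped more than 15 degrees (angle between condenser_arm's own z axis and vertical above 0.26 rad).
It fails at once if the condenser arm knocks the microscope (contact force between condenser_arm and stand above 2 N).
It fails at once if the robot knocks the microscope (contact force between any of the arm, the fingers and stand above 2 N).
It fails at once if another thing is moved more than 15 mm (distance of any of dish_mid, objective_mid, cleaner_mid, slide_box_mid from where it was at the start of the episode above 0.015 m).
It also fails if it takes over 51 s, if anything falls off the work surface, if the arm or the gripper's body presses on something with over 40 N, if the wrist force passes 120 N, or if a joint passes its speed limit or range.

ROBOT

A 6-joint arm with a two-finger parallel gripper is mounted at the origin on the work surface. World frame = base frame: x ahead of the robot, y to its left, z up, the work surface at z = 0. Lengths are in m, angles in degrees, forces in N, time in s.
With the tool pointing down it reaches from about 0.4 to 0.825 m from the base axis. Payload 7 kg.
Tool frame: the origin (TCP) lies between the finger pads; the fingertips stand ctrl.nose_length ahead of it and the grasp point (between the pads) lies 2 mm behind it (ctrl.nose_length is the distance from the TCP to the fingertips, in m); z points along the fingers, y is the line along which they close (so a half turn about z gives the same grasp; the last joint's range is limited). The gripper opens to 88 mm and grips with 3 to 60 N. Pads are 19 mm wide; open, the fingers measure 130 mm over their backs; the gripper's body (78 mm by 193 mm) begins 47 mm behind the grasp point.
Start: joints at [-51.503, 20.546, 0.682, 0, -70.136, -16.507], TCP at [0.253, -0.626, 0.244] pointing down, gripper open.
Joint ranges: [-176.03, 176.03], [-82.01, 121.73], [-58.28, 71.71], [-173.87, 95.51], [-174.79, -0.11], [-173.66, 173.66]. Speed limits (degrees/s): [136.94, 136.94, 172.46, 180, 180, 180].

INTERFACE

Orientations are given as [roll, pitch, yaw] about the fixed x, y, z axes, in that order (R = Rz(yaw) Ry(pitch) Rx(roll)).
In Python, from plant import ctrl gives the robot as it stands.
- The arm moves only by the tool apply_moves, never from a script. Its argument "commands" is a list of rows, each a list of 3 entries, a list of its own where there are three numbers: the shift along the world's x, y, z in cm, then the turn about the world's z in rad, then the closure, from 0 (fully open) to 1 (shut). In form: [[[x, y, z], turn, jaw], ...]. A call has 1 to 20 rows; each row is the pose to reach, as a shift and turn from the pose commanded when the call began; what a row does not reach only later rows make up. A row lasts 1/12 s, in which the tool goes at most 41.7 mm and 7.16 degrees, less where a joint would pass 70% of its speed; a pose out of reach is approached as far as the arm can. A call with a gripper value outside its range is refused whole. The fingers move at their own pace and stop on an object; the grip force is fixed at half the most. Time passes only in rows, so rows that repeat a pose let the fingers close. It gives the time, the measured TCP pose, the force, the opening and the grip force at its end, in the units of the state.
- ctrl.get_obs(): the state, without advancing time (a new reading comes with each control period).
- ctrl.snapshot(name): name is "side" or "top" or "wrist"; returns a dict with "img" (384x512x3 uint8, red, green, blue), "fx", "fy", "cx", "cy" (pixels), "T" (4x4, takes a point from camera to world coordinates). Camera axes: x right, y up, looking along -z (the intrinsics and any distortion apply to the point x, -y, -z); pixel columns grow to the right and rows downward; lengths in m; the calibration is good to about 2 mm. A picture is of the moment at which its call begins. There is no depth.
- ctrl.close_job(): hands the job in; it is judged then, once.
Trained networks look in a picture, given as the dict that the camera call returned (one of the last four; its "shot" number tells which), for a name from the list of things; names that differ only in an ending like _2 or _b are one class to them, and where a whole thing is asked for, a point or a joint stands for the part that bears it (a point fixed in the world has none). Each returns a list of dicts, best first, with "score" (0 to 1); they miss things now and then, are a little off and sometimes report something else, mostly with a low value. They report only what shows in the picture. A call takes as long as a camera call.
- ctrl.search_frame(picture, target): "at" ([column, row] in pixels, amid what is visible of it).
- ctrl.spot_point(picture, target): "at" ([column, row] in pixels: a listed point, or the origin of a listed thing).
The state is a dict: "clock": time; "joint_pos": joint angles; "qvel": joint speeds; "tau": joint torques, N m; "tool_pos": TCP position; "orientation": TCP orientation; "force": force on the tool from outside, world axes, zero at the start; "moment": the same for the moment, N m; "opening": finger opening in m; "gripper_force": force on a finger pad.
Only numpy, scipy, OpenCV 4.12 (cv2) and the standard library are available. Lean on these libraries where they do the work, as an engineer would, in place of code of your own. Each camera call takes 0.05 s, during which the arm holds its last target. There are 200 camera calls.

## Working session

There is one attempt and no reset: what is moved stays moved. The work goes in short steps, Python scripts to look and compute and a tool call to move; the robot and the scene stay as the last step left them, time stands still between calls to the robot, and variables do not carry over. Pictures are saved under pics/ and viewed, at most 10 in all, crops included, and the job is handed in when it is done.

Besides the shell and the picture viewer there is one more tool, called in YAML: its name, and indented under it one key for each argument. apply_moves: Moves the arm, as the interface text tells. Its arguments: {"type":"object","properties":{"commands":{"type":"array"}},"required":["commands"]}

```bash
mkdir -p pics; ls
cat > h.py <<'E'
import numpy as np, cv2
from plant import ctrl
def ray(p,at):
    T=np.array(p["T"]); d=np.array([(at[0]-p["cx"])/p["fx"],-(at[1]-p["cy"])/p["fy"],-1.])
    return T[:3,3],T[:3,:3]@d
def onz(p,at,z):
    o,d=ray(p,at); return o+d*(z-o[2])/d[2]
def tri(obs):
    A=np.zeros((3,3));b=np.zeros(3);R=[]
    for p,at in obs:
        o,d=ray(p,at);d=d/np.linalg.norm(d);M=np.eye(3)-np.outer(d,d);A+=M;b+=M@o;R.append((M,o))
    x=np.linalg.solve(A,b); return x,[round(1000*np.linalg.norm(M@(x-o)),1) for M,o in R]
def save(p,n): cv2.imwrite("pics/"+n,p["img"][:,:,::-1])
E
python3 - <<'E'
from h import *
P={n:ctrl.snapshot(n) for n in("side","top","wrist")}
print(P["top"].keys(),ctrl.nose_length)
for n in P: save(P[n],n+"0.png")
Z=dict(balance=.036,bore=0,lens=0,post_top=.155,stage_opening=.07,dish_mid=.078,objective_mid=.025,cleaner_mid=.05,slide_box_mid=.017,condenser_arm=0,stand=0)
for t in Z:
    for n in P:
        for r in ctrl.spot_point(P[n],t)[:2]:
            print(t,n,round(r["score"],2),np.round(r["at"],1),np.round(onz(P[n],r["at"],Z[t]),4))
o=ctrl.get_obs();print(o)
cv2.imwrite("pics/a.png",np.vstack([P["top"]["img"],P["side"]["img"]])[:,:,::-1])
E
```

```text
pics
dict_keys(['img', 'fx', 'fy', 'cx', 'cy', 'T', 'shot']) 0.017
balance side 0.62 [278.3 176.1] [ 0.6056 -0.2124  0.036 ]
balance side 0.51 [250.  347.7] [0.5241 0.4915 0.036 ]
balance top 0.58 [320.7 205.9] [ 0.5974 -0.2476  0.036 ]
bore side 0.71 [250.5 172.3] [ 0.7251 -0.2781  0.    ]
bore top 0.92 [323.3 181.1] [ 0.6991 -0.2655  0.    ]
lens side 0.63 [296.  186.5] [ 0.541 -0.216  0.   ]
lens side 0.46 [249.  349.8] [0.532  0.4713 0.    ]
lens top 0.72 [310.8 224.1] [ 0.5298 -0.2129  0.    ]
post_top side 0.95 [189.4 222. ] [0.7352 0.267  0.155 ]
post_top side 0.19 [307.1 143.7] [ 0.5159 -0.2495  0.155 ]
post_top top 0.81 [181.9 165.4] [0.7344 0.268  0.155 ]
stage_opening side 0.77 [265.1 249.5] [0.5537 0.2258 0.07  ]
stage_opening top 0.6 [197.  214.7] [0.5622 0.2221 0.07  ]
dish_mid side 0.79 [267.1 246.1] [0.5496 0.2208 0.078 ]
dish_mid top 0.53 [195.8 218.8] [0.5463 0.2253 0.078 ]
dish_mid top 0.44 [193.8 217.8] [0.5501 0.2329 0.078 ]
objective_mid side 0.68 [215.3 202.7] [ 0.7729 -0.0132  0.025 ]
objective_mid side 0.64 [281.1 181. ] [ 0.5927 -0.1995  0.025 ]
objective_mi
[... 689 characters left out ...]
 [0.6109 0.2334 0.    ]
{'clock': 1.8, 'joint_pos': array([-5.15032422e+01,  2.05492802e+01,  6.81710406e-01,  1.21656078e-03,
       -7.01370817e+01, -1.65070000e+01]), 'qvel': array([ 0.06270822,  0.07420081, -0.02480893, -0.01461103, -0.01906027,
        0.02041837]), 'tau': array([-7.99004210e-04, -5.82375348e+01,  2.93299162e+01,  7.00250387e+00,
        1.24175861e-02, -4.63958122e-05]), 'tool_pos': array([ 0.25271395, -0.62588059,  0.2435302 ]), 'orientation': array([ 1.79995865e+02, -2.41864858e-03, -1.58009829e+02]), 'force': array([-1.00564774, -0.12685728,  0.19827583]), 'moment': array([-0.02011283,  0.03592165, -0.00492135]), 'gripper_force': 0.0, 'opening': 0.08767552948086194}
```

View pics/top0.png

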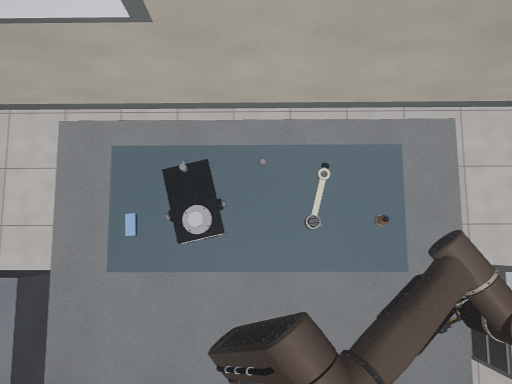

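View pics/side0.png

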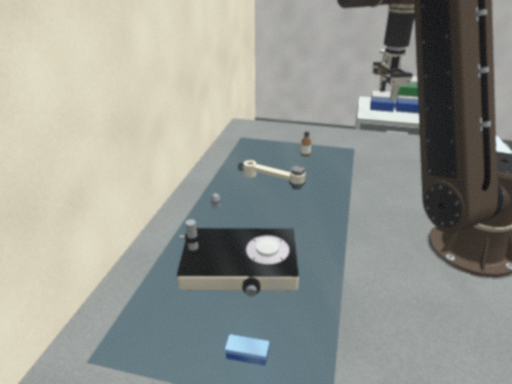

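The top view shows the loose arm with its boss at about (324,174) and its drum at (313,222). The microscope's post is at (183,167) and its opening at (197,219), and nothing lies between them. I'll move above the arm and use the wrist camera to refine these.

apply_moves:
  commands:
    - [[2,2.3,0.5],-0.05,0]
    - [[5,5.7,1],-0.11,0]
    - [[8,9.1,2],-0.17,0]
    - [[11,12.5,3],-0.23,0]
    - [[14,15.9,4],-0.29,0]
    - [[17,19.3,5],-0.35,0]
    - [[20,22.7,5],-0.41,0]
    - [[23,26.1,5],-0.47,0]
    - [[26,29.5,5],-0.53,0]
    - [[29,33,5],-0.59,0]
    - [[32,36.4,5],-0.63,0]
    - [[34.4,39.1,5],-0.66,0]
    - [[34.4,39.1,5],-0.66,0]
    - [[34.4,39.1,5],-0.66,0]
    - [[34.4,39.1,5],-0.66,0]
    - [[34.4,39.1,5],-0.66,0]

```text
clock: 3.13
tool_pos: [0.5966, -0.2347, 0.2934]
orientation: [-180.0, -0.0, 164.2]
force: [-1.3, 0.2, 0.6]
opening: 0.0873
gripper_force: 0.0
```

Run:
```python
from h import *
p=ctrl.snapshot("wrist");save(p,"w1.png")
Z=dict(balance=.036,bore=0,lens=0,condenser_arm=0)
for t in Z:
    for r in ctrl.spot_point(p,t)[:2]: print(t,round(r["score"],2),np.round(r["at"],1),np.round(onz(p,r["at"],Z[t]),4))
o=ctrl.get_obs();print(o["clock"],o["tool_pos"],o["orientation"]);print(p["fx"],np.round(p["T"],3))
```

```text
bore 0.75 [257.3 234.8] [ 0.7213 -0.261   0.    ]
3.3833 [ 0.59610099 -0.23584465  0.29387217] [1.79995151e+02 2.30622209e-02 1.64089150e+02]
303.9266347304494 [[ 0.272 -0.932 -0.239  0.533]
 [ 0.962  0.263  0.068 -0.216]
 [-0.    -0.249  0.969  0.434]
 [ 0.     0.     0.     1.   ]]
```

View pics/w1.png

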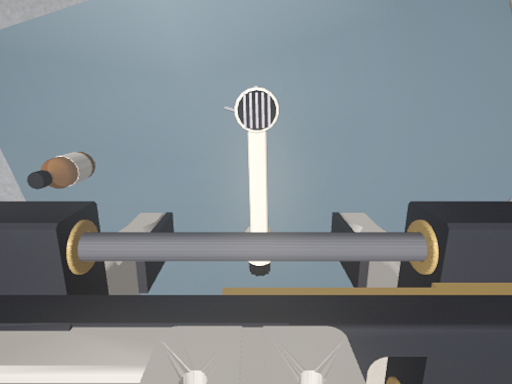

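The drum cap is at (257,110) and the bar runs straight down to a boss hidden behind the gripper. I'll shift the camera toward the boss to see the whole arm.

apply_moves:
  commands:
    - [[3,-0.9,0],0,0]
    - [[6,-1.7,0],0,0]
    - [[9,-2.6,0],0,0]
    - [[10.5,-3,0],0,0]
    - [[10.5,-3,0],0,0]
    - [[10.5,-3,0],0,0]
    - [[10.5,-3,0],0,0]

```text
clock: 3.97
tool_pos: [0.7011, -0.2655, 0.2934]
orientation: [-180.0, -0.0, 164.1]
force: [-0.4, 0.8, 0.6]
opening: 0.0878
gripper_force: 0.0
```

Run:
```python
from h import *
p=ctrl.snapshot("wrist");save(p,"w2.png")
Z=dict(balance=.036,bore=0,lens=0,condenser_arm=0)
for t in Z:
    for r in ctrl.spot_point(p,t)[:2]: print(t,round(r["score"],2),np.round(r["at"],1),np.round(onz(p,r["at"],Z[t]),4))
o=ctrl.get_obs();print(o["clock"],o["tool_pos"],o["orientation"])
```

```text
balance 0.58 [258.   72.7] [ 0.6019 -0.229   0.036 ]
bore 0.58 [259.6 164.2] [ 0.7201 -0.2589  0.    ]
lens 0.86 [256.9  24.7] [ 0.5415 -0.213   0.    ]
lens 0.53 [258.7 165.8] [ 0.722  -0.2608  0.    ]
condenser_arm 0.84 [256.6  74.5] [ 0.6004 -0.2299  0.    ]
4.2167 [ 0.70127347 -0.26481985  0.29452193] [1.79988047e+02 6.43197881e-02 1.64173405e+02]
```

View pics/w2.png

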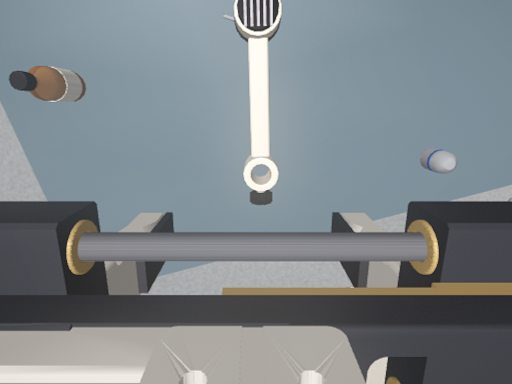

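The whole arm now shows: boss bore at about (261,174), knob at (261,197), drum cap at about (257,11). I'll compute positions from these measured top features.

Run:
```python
from h import *
p=ctrl.snapshot("wrist")
g=p["img"]
# boss outer ring: bright component; bar edges per row
b=(g.min(2)>150).astype(np.uint8); b[205:]=0
n,l,s,c=cv2.connectedComponentsWithStats(b)
k=max((i for i in range(1,n) if 200<c[i][0]<320),key=lambda i:s[i,4]); m=l==k
for r in (50,70,90,110,130,150,165,174,180,186): x=np.where(m[r])[0]; print(r,x.min(),x.max(),(x.min()+x.max())/2)
print("bottom row",np.where(m.any(1))[0].max())
q=lambda at,z:np.round(onz(p,at,z),4)
B=q((261,173.5),.05);L=q((257,11.5),.075)
mid=[q((258,50),.046),q((260,150),.046)]
print("bore",B,"drum",L,np.linalg.norm((L-B)[:2]),mid)
for v in (L-B,mid[0]-mid[1]): print(np.degrees(np.arctan2(v[1],v[0])))
u=(L-B)[:2];u/=np.linalg.norm(u);print("balance",B[:2]+.13*u,L[:2]-.06*u)
```

```text
50 247 267 257.0
70 248 267 257.5
90 248 268 258.0
110 249 268 258.5
130 250 268 259.0
150 250 269 259.5
165 244 276 260.0
174 243 277 260.0
180 244 276 260.0
186 248 272 260.0
bottom row 191
bore [ 0.7236 -0.2585  0.05  ] drum [ 0.546  -0.2148  0.075 ] 0.18289737559626162 [array([ 0.5787, -0.2222,  0.046 ]), array([ 0.6943, -0.2517,  0.046 ])]
166.17649681239175
165.68421032409526
balance [ 0.59736527 -0.22743887] [ 0.60426218 -0.22913591]
```

apply_moves:
  commands:
    - [[0,2,1],0.02,0]
    - [[0,5,2],0.05,0]
    - [[0,8.5,3],0.08,0]
    - [[0,12,5],0.12,0]
    - [[0,15.5,6],0.15,0]
    - [[0,19,7],0.19,0]
    - [[0,22.5,8],0.22,0]
    - [[0,26,9],0.26,0]
    - [[0,29.5,9],0.29,0]
    - [[0,33,9],0.33,0]
    - [[0,36.5,9],0.36,0]
    - [[0,40,9],0.4,0]
    - [[0.5,43.5,9],0.44,0]
    - [[1,47,9],0.47,0]
    - [[1.5,50,9],0.49,0]
    - [[1.9,52.8,9],0.51,0]
    - [[1.9,52.8,9],0.51,0]
    - [[1.9,52.8,9],0.51,0]
    - [[1.9,52.8,9],0.51,0]
    - [[1.9,52.8,9],0.51,0]

```text
clock: 5.93
tool_pos: [0.7207, 0.2623, 0.3842]
orientation: [180.0, 0.0, -166.6]
force: [0.6, -1.0, 1.0]
opening: 0.0876
gripper_force: 0.0
```

Run:
```python
from h import *
p=ctrl.snapshot("wrist");save(p,"w3.png")
Z=dict(post_top=.155,stage_opening=.07,dish_mid=.078,stand=0)
for t in Z:
    for r in ctrl.spot_point(p,t)[:2]: print(t,round(r["score"],2),np.round(r["at"],1),np.round(onz(p,r["at"],Z[t]),4))
o=ctrl.get_obs();print(o["clock"],o["tool_pos"],o["orientation"])
```

```text
post_top 0.93 [254.7 171.4] [0.7333 0.2689 0.155 ]
dish_mid 0.88 [259.8  25.2] [0.5531 0.2334 0.078 ]
stand 0.58 [256.6  71.4] [0.603  0.2421 0.    ]
6.1833 [0.72077258 0.2622556  0.38412838] [ 1.79987343e+02  3.63974228e-02 -1.66662763e+02]
```

View pics/w3.png

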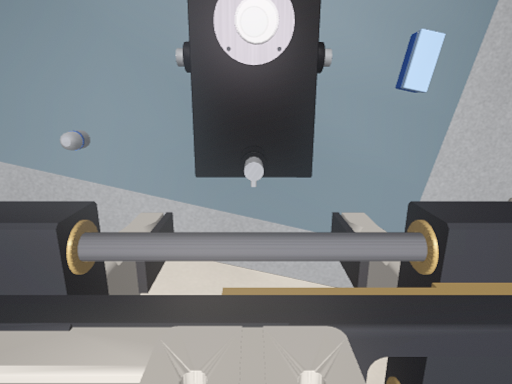

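The post is at about (254,170), the aluminium insert centre at about (254,22), and the dish sits on it at (257,18). I'll take a closer look at the post top to refine it.

Run:
```python
from h import *
p=ctrl.snapshot("wrist"); g=p["img"]
c=np.hstack([cv2.resize(g[150:195,230:280],(400,360),interpolation=cv2.INTER_NEAREST),cv2.resize(g[0:70,205:305],(400,360),interpolation=cv2.INTER_NEAREST)])
cv2.imwrite("pics/w3c.png",c[:,:,::-1])
# stage edges (dark plate) per row -> midline
for r in (90,110,130,150): 
    x=np.where(g[r,150:360].max(1)<45)[0]+150; print(r,x.min(),x.max(),onz(p,((x.min()+x.max())/2,r),.07).round(4))
```

```text
Traceback (most recent call last):
ValueError: zero-size array to reduction operation minimum which has no identity
```

View pics/w3c.png

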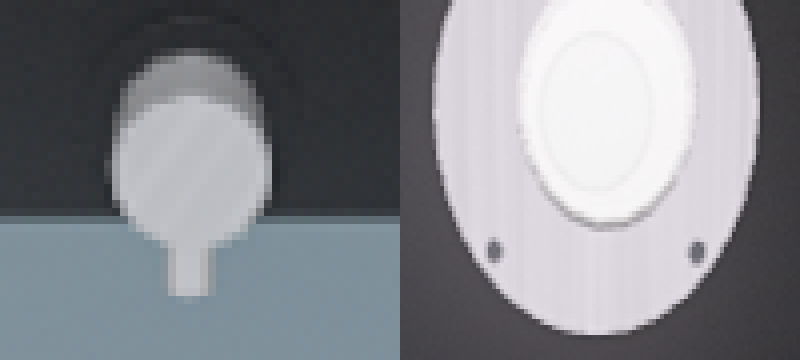

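The post's top disc is centred at (253.5,171). The insert is centred at x≈253.5 with its lower edge at row 65.

Run:
```python
from h import *
p=ctrl.snapshot("wrist"); g=p["img"].astype(int)
P=onz(p,(253.5,171),.155)
print("post",P)
for r in (90,110,130,150):
    d=np.abs(np.diff(g[r].sum(1)));a=170+d[170:230].argmax();b=280+d[280:335].argmax();print(r,a,b,onz(p,((a+b)/2+.5,r),.07).round(4))
# insert ellipse: back-project bright mask edge to plane, fit circle
m=(g[:,:,:].min(2)>150);pts=[]
for r in range(2,64,3):
    x=np.where(m[r,200:310])[0]+200
    for c in (x.min()-.5,x.max()+.5): pts.append(onz(p,(c,r),.07)[:2])
pts=np.array(pts);A=np.c_[2*pts,np.ones(len(pts))];s=np.linalg.lstsq(A,(pts**2).sum(1),rcond=None)[0]
O=s[:2];print("opening",O,"rad",np.sqrt(s[2]+O@O))
u=O-P[:2];print("dist",np.linalg.norm(u),"yaw",np.degrees(np.arctan2(u[1],u[0])))
```

```text
post [0.73311607 0.26749005 0.155     ]
90 191 315 [0.6355 0.2446 0.07  ]
110 191 314 [0.6628 0.2503 0.07  ]
130 192 313 [0.6907 0.257  0.07  ]
150 193 312 [0.7196 0.2639 0.07  ]
opening [0.54850002 0.22385437] rad 0.05513860300650929
dist 0.18970281380930762 yaw -166.70167651923106
```

apply_moves:
  commands:
    - [[-0.7,-2,0],-0.02,0]
    - [[-1.5,-5,0],-0.05,0]
    - [[-2.5,-8.5,0],-0.08,0]
    - [[-3.5,-12,0],-0.12,0]
    - [[-4.5,-15.5,0],-0.15,0]
    - [[-5.5,-19,-1],-0.19,0]
    - [[-6.5,-22.5,-3],-0.22,0]
    - [[-7.5,-26,-5],-0.26,0]
    - [[-8.5,-29.5,-7],-0.29,0]
    - [[-9.5,-33,-9],-0.33,0]
    - [[-10.5,-36.5,-11],-0.36,0]
    - [[-11,-40,-13],-0.4,0]
    - [[-11.5,-43.5,-15],-0.44,0]
    - [[-12,-46.5,-17],-0.46,0]
    - [[-12.2,-48.9,-19],-0.479,0]
    - [[-12.2,-48.9,-21.5],-0.479,0]
    - [[-12.2,-48.9,-23.4],-0.479,0]
    - [[-12.2,-48.9,-23.4],-0.479,0]
    - [[-12.2,-48.9,-23.4],-0.479,0]

```text
clock: 7.87
tool_pos: [0.5982, -0.2262, 0.1491]
orientation: [-180.0, -0.1, 165.9]
force: [-0.2, 0.1, 0.3]
opening: 0.0875
gripper_force: 0.0
```

Run:
```python
from h import *
p=ctrl.snapshot("wrist");save(p,"w4.png")
for t in ("balance","lens","bore"):
    for r in ctrl.spot_point(p,t)[:2]: print(t,round(r["score"],2),np.round(r["at"],1),np.round(onz(p,r["at"],.036 if t=="balance" else 0),4))
o=ctrl.get_obs();print(o["clock"],o["tool_pos"],o["orientation"])
```

```text
balance 0.61 [249.4 187.2] [ 0.5998 -0.2285  0.036 ]
balance 0.61 [249.4 288.9] [ 0.6964 -0.2529  0.036 ]
bore 0.94 [247.8 291.4] [ 0.722  -0.2615  0.    ]
8.0667 [ 0.59984138 -0.22569176  0.15148888] [1.79989445e+02 1.68044112e-01 1.65998794e+02]
```

View pics/w4.png

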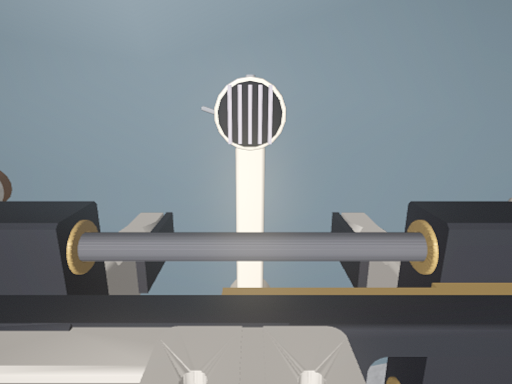

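The drum cap is at (250,114) and the bar is centred at column 250, almost midway between the fingers (about 253).

Run:
```python
from h import *
p=ctrl.snapshot("wrist"); g=p["img"].astype(int)
D=onz(p,(250,114),.075)
M=[]
for r in (160,180,200,220):
    x=np.where(g[r,225:280].min(1)>150)[0]+225; M.append(onz(p,((x.min()+x.max())/2,r),.046));print(r,x.min(),x.max(),M[-1].round(4))
v=M[0]-M[-1];u=np.array([np.cos(np.radians(165.9)),np.sin(np.radians(165.9))])
print("drum",D,"yaw",np.degrees(np.arctan2(v[1],v[0])),"balance",D[:2]-.06*u, ctrl.get_obs()["tool_pos"])
```

```text
160 229 270 [ 0.5776 -0.2217  0.046 ]
180 225 272 [ 0.5938 -0.2267  0.046 ]
200 227 273 [ 0.611  -0.2297  0.046 ]
220 235 267 [ 0.6288 -0.2333  0.046 ]
drum [ 0.54118191 -0.21198518  0.075     ] yaw 167.28166620210123 balance [ 0.59937423 -0.22660209] [ 0.59968136 -0.2256341   0.15126592]
```

Balance point agrees within about 1 mm. I'll go down and grip.

apply_moves:
  commands:
    - [[0,0,-2],0,0]
    - [[0,0,-4.5],0,0]
    - [[0,0,-7],0,0]
    - [[0,0,-9],0,0]
    - [[0,0,-10.5],0,0]
    - [[0,0,-11.4],0,0]
    - [[0,0,-11.4],0,0]
    - [[0,0,-11.4],0,0]
    - [[0,0,-11.4],0,0.3]
    - [[0,0,-11.4],0,0.5]
    - [[0,0,-11.4],0,0.65]
    - [[0,0,-11.4],0,0.8]
    - [[0,0,-11.4],0,1]
    - [[0,0,-11.4],0,1]
    - [[0,0,-11.4],0,1]
    - [[0,0,-11.4],0,1]
    - [[0,0,-11.4],0,1]
    - [[0,0,-11.4],0,1]

```text
clock: 9.62
tool_pos: [0.5986, -0.2261, 0.0356]
orientation: [-180.0, -0.0, 166.0]
force: [-1.2, -5.1, 1.2]
opening: 0.0265
gripper_force: 2.5
```

apply_moves:
  commands:
    - [[0,0,0],0,1]
    - [[0,0,0],0,1]
    - [[0,0,0],0,1]
    - [[0,0,0],0,1]
    - [[0,0,0],0,1]
    - [[0,0,0],0,1]

```text
clock: 10.12
tool_pos: [0.5986, -0.2262, 0.0356]
orientation: [-180.0, -0.0, 165.9]
force: [-1.3, -4.8, 0.4]
opening: 0.0239
gripper_force: 30.0
```

Gripped at the bar's 24 mm width with 30 N. I'll lift gently.

apply_moves:
  commands:
    - [[0,0,0.3],0,1]
    - [[0,0,0.8],0,1]
    - [[0,0,1.5],0,1]
    - [[0,0,2.5],0,1]
    - [[0,0,3.5],0,1]
    - [[0,0,4.5],0,1]
    - [[0,0,5.5],0,1]
    - [[0,0,6.2],0,1]
    - [[0,0,6.5],0,1]
    - [[0,0,6.5],0,1]
    - [[0,0,6.5],0,1]
    - [[0,0,6.5],0,1]
    - [[0,0,6.5],0,1]
    - [[0,0,6.5],0,1]
    - [[0,0,6.5],0,1]
    - [[0,0,6.5],0,1]
    - [[0,0,6.5],0,1]

```text
clock: 11.53
tool_pos: [0.5987, -0.2259, 0.1004]
orientation: [-180.0, -0.0, 165.9]
force: [0.2, 1.0, -6.3]
opening: 0.0242
gripper_force: 30.0
```

Run:
```python
from h import *
p=ctrl.snapshot("wrist");s=ctrl.snapshot("side");g=s["img"]
cv2.imwrite("pics/h5.png",np.hstack([cv2.resize(p["img"][40:300,120:380],(400,400)),cv2.resize(g[110:210,220:320],(400,400),interpolation=cv2.INTER_CUBIC)])[:,:,::-1])
o=ctrl.get_obs();print(o["clock"],o["tool_pos"],o["orientation"],o["force"],o["moment"])
```

```text
11.6333 [ 0.59869687 -0.22587743  0.10047935] [ 1.79999586e+02 -6.48284204e-03  1.65948875e+02] [-0.48103417 -0.18093589 -6.95341324] [-0.02934948 -0.00850639  0.01454046]
```

View pics/h5.png

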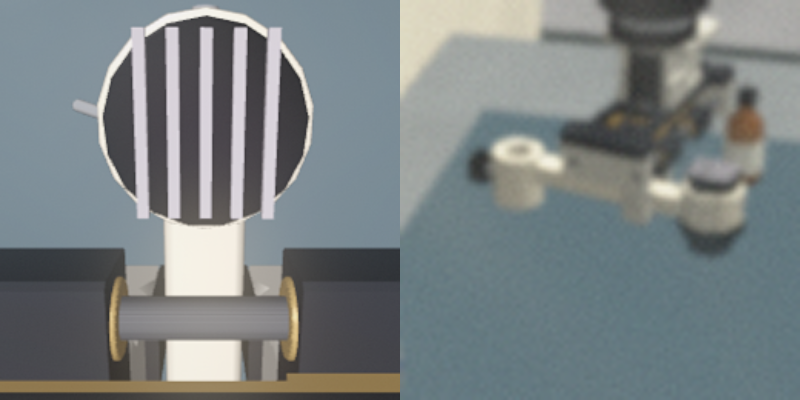

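It's held level with about 7 N of weight and almost no moment. I'll raise it and carry it over gently.

apply_moves:
  commands:
    - [[0,0,0.5],0,1]
    - [[0,0,1.5],0,1]
    - [[0,0.3,3],0,1]
    - [[0,0.8,5],0.01,1]
    - [[0,1.5,7],0.02,1]
    - [[0,2.5,9],0.03,1]
    - [[0,4,11],0.05,1]
    - [[0.1,5.7,12.7],0.07,1]
    - [[0.1,7.6,14],0.09,1]
    - [[0.1,9.6,14.7],0.11,1]
    - [[0.2,11.6,15],0.13,1]
    - [[0.2,13.6,15],0.15,1]
    - [[0.3,15.6,15],0.17,1]
    - [[0.3,17.6,15],0.19,1]
    - [[0.3,19.6,15],0.21,1]
    - [[0.4,21.6,15],0.23,1]
    - [[0.4,23.6,15],0.25,1]
    - [[0.4,25.2,15],0.265,1]
    - [[0.4,26.2,15],0.275,1]
    - [[0.4,26.6,15],0.28,1]

```text
clock: 13.3
tool_pos: [0.6027, 0.0414, 0.2514]
orientation: [180.0, 0.1, -177.9]
force: [0.4, -0.1, -7.7]
opening: 0.0237
gripper_force: 30.0
```

apply_moves:
  commands:
    - [[0,0.4,0],0.005,1]
    - [[0,1.2,0],0.015,1]
    - [[0.1,2.5,0],0.03,1]
    - [[0.1,4.2,0],0.045,1]
    - [[0.1,6,0],0.06,1]
    - [[0.2,8,0],0.08,1]
    - [[0.2,10,0],0.1,1]
    - [[0.2,12,0],0.12,1]
    - [[0.3,14,0],0.14,1]
    - [[0.3,16,0],0.16,1]
    - [[0.4,17.8,0],0.178,1]
    - [[0.4,19,0],0.19,1]
    - [[0.4,19.6,0],0.196,1]
    - [[0.4,19.8,0],0.198,1]
    - [[0.4,19.8,0],0.198,1]
    - [[0.4,19.8,0],0.198,1]
    - [[0.4,19.8,0],0.198,1]
    - [[0.4,19.8,0],0.198,1]

```text
clock: 14.8
tool_pos: [0.6068, 0.2373, 0.2508]
orientation: [-180.0, 0.0, -166.7]
force: [-0.1, -0.4, -6.9]
opening: 0.0238
gripper_force: 30.0
```

Run:
```python
from h import *
p=ctrl.snapshot("wrist");s=ctrl.snapshot("side");t=ctrl.snapshot("top")
o=ctrl.get_obs();tp=o["tool_pos"];print(o["clock"],tp,o["orientation"],o["force"],o["moment"],o["gripper_force"])
zu=tp[2]-.0356
for n,q in (("s",s),("t",t),("w",p)):
  for k,z in (("bore",zu),("lens",zu),("balance",zu+.036),("post_top",.155)):
    for r in ctrl.spot_point(q,k)[:1]: print(n,k,round(r["score"],2),np.round(r["at"],1),onz(q,r["at"],z).round(4))
cv2.imwrite("pics/f6.png",np.hstack([cv2.resize(s["img"][170:290,160:310],(400,320),interpolation=cv2.INTER_CUBIC),cv2.resize(t["img"][140:240,140:265],(400,320),interpolation=cv2.INTER_CUBIC)])[:,:,::-1]);save(p,"w6.png")
```

```text
14.95 [0.60680001 0.23759653 0.25074868] [ 1.79996981e+02  1.14571503e-02 -1.66701254e+02] [ 0.15535899  0.58727707 -6.83635269] [ 0.01118429 -0.01969588  0.00511865] 29.98193711042404
s bore 0.58 [188.3 198.3] [0.7376 0.2533 0.2151]
s lens 0.94 [266.8 198.7] [0.5543 0.2105 0.2151]
s balance 0.62 [243.9 189.2] [0.6029 0.2378 0.2511]
s post_top 0.83 [191.6 223.5] [0.7276 0.2715 0.155 ]
t bore 0.74 [184.8 161.5] [0.7365 0.2478 0.2151]
t lens 0.73 [189.2 216.3] [0.5457 0.2292 0.2151]
t balance 0.56 [185.7 196.5] [0.6096 0.2366 0.2511]
t post_top 0.67 [180.5 166.1] [0.7318 0.273  0.155 ]
w balance 0.78 [252.6 242.1] [0.607  0.238  0.2511]
```

View pics/f6.png

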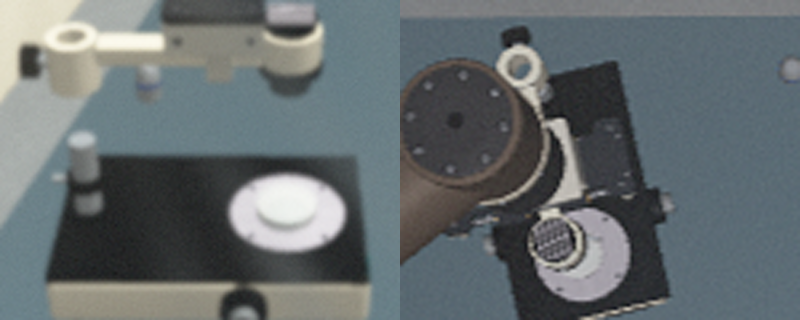

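View pics/w6.png

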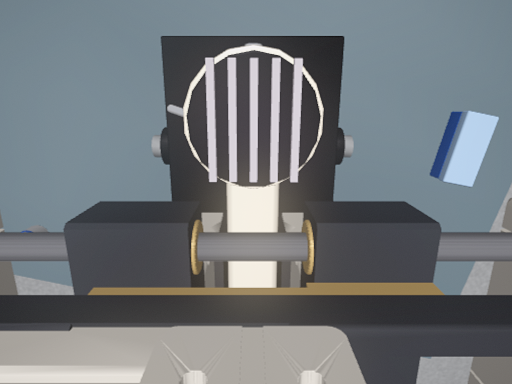

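Side view: boss top at about (187,184), post top at (191,223), drum over the dish. Top view: boss at (177.5,161), drum cap at (188,215). The arm is level and in line, so I'll check it numerically.

Run:
```python
from h import *
t=ctrl.snapshot("top");s=ctrl.snapshot("side");w=ctrl.snapshot("wrist")
print("boss t",onz(t,(177.2,160.7),.265),"s",onz(s,(186.7,184),.265),tri([(t,(177.2,160.7)),(s,(186.7,184))]))
print("cap t",onz(t,(187.5,214.7),.29),"s",onz(s,(268.4,174.3),.29),"w",onz(w,(253.5,117),.29))
print("post s",onz(s,(190.4,222.7),.155),tri([(t,(181.9,165.4)),(s,(190.4,222.7))]))
```

```text
boss t [0.72929548 0.26522019 0.265     ] s [0.73030085 0.2685728  0.265     ] (array([0.73059065, 0.26586678, 0.26319258]), [np.float64(0.9), np.float64(0.9)])
cap t [0.54539375 0.22344511 0.29      ] s [0.54856231 0.22325128 0.29      ] w [0.54574154 0.22463276 0.29      ]
post s [0.731728   0.26914895 0.155     ] (array([0.73352257, 0.26781694, 0.15394161]), [np.float64(1.1), np.float64(1.1)])
```

The arm sits about 2–3 mm short in x. I'll correct by +2 mm and lower 3 cm.

apply_moves:
  commands:
    - [[0.1,0,-0.3],0,1]
    - [[0.2,0,-0.8],0,1]
    - [[0.2,0.1,-1.3],0,1]
    - [[0.2,0.1,-1.8],0,1]
    - [[0.2,0.1,-2.3],0,1]
    - [[0.2,0.1,-2.7],0,1]
    - [[0.2,0.1,-2.9],0,1]
    - [[0.2,0.1,-3],0,1]
    - [[0.2,0.1,-3],0,1]
    - [[0.2,0.1,-3],0,1]
    - [[0.2,0.1,-3],0,1]
    - [[0.2,0.1,-3],0,1]
    - [[0.2,0.1,-3],0,1]
    - [[0.2,0.1,-3],0,1]
    - [[0.2,0.1,-3],0,1]

```text
clock: 16.95
tool_pos: [0.6087, 0.2391, 0.2207]
orientation: [180.0, 0.0, -166.7]
force: [0.1, 0.3, -6.6]
opening: 0.0242
gripper_force: 30.0
```

Run:
```python
from h import *
s=ctrl.snapshot("side");cv2.imwrite("pics/f7.png",cv2.resize(s["img"][170:290,160:310],(750,600),interpolation=cv2.INTER_CUBIC)[:,:,::-1])
o=ctrl.get_obs();print(o["clock"],o["tool_pos"],o["orientation"],o["force"],o["moment"],o["gripper_force"])
```

```text
17.0 [0.60872403 0.23914296 0.22063024] [ 1.79996973e+02  6.19048809e-03 -1.66659600e+02] [-0.36093094 -0.15014251 -7.08407025] [-0.0237641   0.00058342  0.02512786] 29.982016682624817
```

View pics/f7.png

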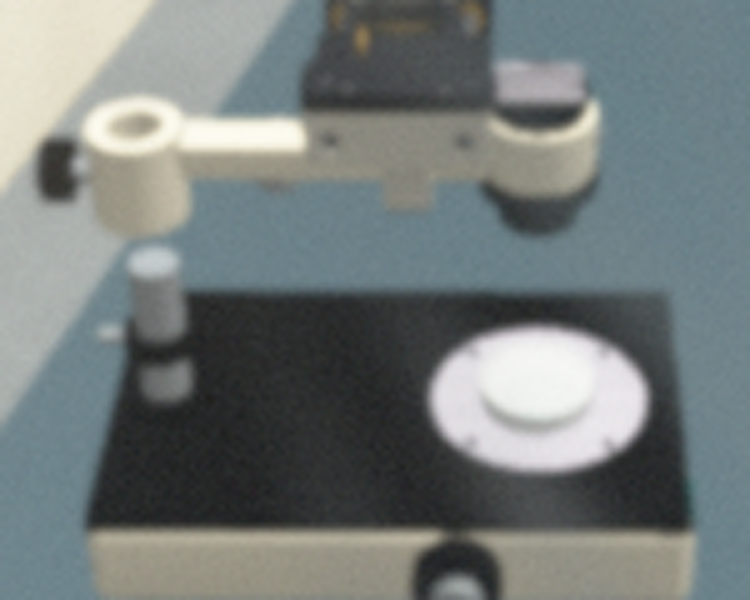

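The boss sits just above the post, with a gap of about 3 cm, and the drum is over the dish. One last numeric check follows.

Run:
```python
from h import *
s=ctrl.snapshot("side");t=ctrl.snapshot("top");w=ctrl.snapshot("wrist")
c=lambda x,y:(160+x/5-.4,170+y/5-.4)
print("boss",onz(s,c(133,127),.235),"post",onz(s,c(154,262),.155),"insert",onz(s,c(538,397),.07),"drumrim",onz(s,c(543,107),.24))
print("net t",[(k,onz(t,r["at"],z).round(4)) for k,z in(("bore",.185),("lens",.185)) for r in ctrl.spot_point(t,k)[:1]])
# boss ring in top view: bright blob near predicted pixel
g=t["img"]; m=(g[148:172,165:190].min(2)>140).astype(np.uint8);ys,xs=np.where(m)
print("top blob",xs.min()+165,xs.max()+165,ys.min()+148,ys.max()+148)
T=np.array(t["T"])
for q in((.733,.2677,.235),(.5485,.2239,.26)):
    v=np.linalg.inv(T)@np.r_[q,1]; print("pred px",t["cx"]-t["fx"]*v[0]/v[2],t["cy"]+t["fy"]*v[1]/v[2])
cv2.imwrite("pics/t8.png",cv2.resize(g[148:236,160:225],(517,700)[:1]+(600,),interpolation=cv2.INTER_CUBIC)[:,:,::-1])
print("cap w",onz(w,(253.5,117),.26))
```

```text
boss [0.73428238 0.2694375  0.235     ] post [0.7328182  0.26645546 0.155     ] insert [0.54888531 0.22261187 0.07      ] drumrim [0.55026985 0.21466631 0.24      ]
net t [('bore', array([0.726 , 0.2567, 0.185 ])), ('lens', array([0.5349, 0.2266, 0.185 ]))]
top blob 171 184 155 171
pred px 178.06103818143112 161.38876940720263
pred px 188.7803153114318 214.4572140596828
cap w [0.5477492  0.22560908 0.26      ]
```

View pics/t8.png

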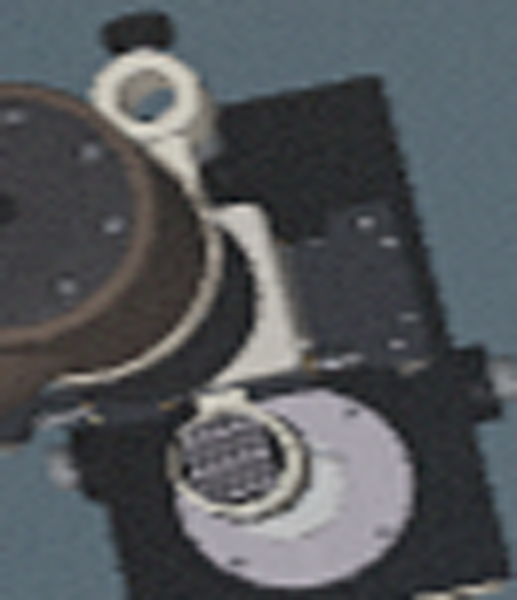

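The boss centre is at (178.1,161.2), against (178.1,161.4) predicted for a bore right on the post's axis. That's aligned, so I'll hand it in.

```bash
python3 -c "
from plant import ctrl
print(ctrl.close_job())"
```

```text
the job is handed in; nothing more can be done
None
```

The condenser arm is held level at its balance point, with its bore about 3 cm above the post (within roughly 3 mm of its axis by my camera measurements) and its condenser over the stage opening; the job is handed in, no verdict was shown, and I viewed 12 pictures, two over your limit of 10.

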